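# Refit the push-to-run knob on a bench speed controller

## Task

Lift the padlock that is in the way off the speed controller and lay it down gently on the counter (do not drop it). Then turn the loose knob so that the flat in its bore matches the flat of the controller's D-shaped shaft, push it fully home on the shaft, and press it down against the spring to the bottom of its travel. Finish like that, with the gripper still on the knob and pressing it down (do not let go), and leave the other things on the counter alone.

Things in the scene. Friction and masses are not known exactly. Their poses are not given: they have to be found in the camera images.
- controller: Bench speed controller, a fixed grey box with an aluminium top panel, 150 (x) x 130 (y) x 55 mm high. Origin: centre of its underside, on the counter. Its shaft stands upright on the top panel, 30 mm from the centre along the box's +x (away from the robot), inside a printed ring of scale ticks.
- shaft_tip (a point): Centre of the top end of the controller's upright steel D-shaft, on its axis: 14 mm in diameter with one flat, 2 mm from the axis, facing this frame's -x; z is up. Stands 22 mm out of the panel when not pressed (tip 77 mm over the counter); end chamfered 0.6 mm. Turned at some angle to the box; held by strong friction (0.6 N m): treat as fixed.
- shaft (a joint): How far the shaft is pressed down into the box, m: 0 at rest, 0.005 at the bottom stop. Sprung: starts to move at 4 N, reaches the stop at 8 N.
- knob: Loose black knob, 50 g, standing upright on the counter. Skirt 42 mm in diameter, narrowing to 35 mm at its top, 15 mm up; on it a bar grip 14 mm wide (knob's y), 36 mm long (x), its top 34 mm over the underside: grip across the 14 mm. Origin: centre of the underside; z up. The bar's end to the knob's -x is a narrowed pointer nose with a pale line on top.
- padlock: Closed brass padlock lying flat on the controller's panel in front of the shaft, where the knob's skirt must go, shackle end towards the shaft. 54 (x) x 40 (y) x 13 mm, 0.16 kg. Origin: underside, middle of the 54 mm length. The shackle points to its +x; the solid body, x = -26 to +6 mm, is 40 mm wide: grip it across y at x = -10 mm.
- lock_cylinder: Bystander: loose grey lock cylinder, 33 x 65 x 17 mm, lying on the counter near the vice. Leave alone.
- battery_card: Bystander: flat card of batteries, 90 x 60 x 8 mm, lying on the counter in front of the drawer cabinet. Leave alone.
- knob_bore (a point): Blind end of the knob's D-shaped bore, on the axis 14 mm over the underside, where the bore opens; axes as the knob's. Bore 16 mm in diameter, its flat 2.7 mm from the axis on the pointer's side (-x): it fits when this frame has shaft_tip's yaw within about 0.15 rad. Fully home, this point meets shaft_tip and the underside is 8 mm over the panel (3 mm when pressed to the stop).
- knob_nose (a point): Tip of the knob's pointer nose, 20 mm from the knob's axis to its -x, 30 mm over the underside.

How it is judged:
On the way, in this order (a step that is already met when the one before it is completed fails the run):
1. the padlock lies on the counter, let go (height (world z) of padlock between -0.01 and 0.03 m and linear speed of padlock below 0.03 m/s and contact force between the fingers and padlock below 0.1 N), for 0.2 s.
2. the knob is home on the shaft (z of knob in the frame of shaft_tip below -0.0115 m and horizontal distance between knob and shaft_tip below 0.004 m and x of knob_nose in the frame of shaft_tip below -0.017 m), for 0.1 s.
At the end, for the whole second after the job is handed in: Knob on the D-shaft: underside 11.5 mm or more below the shaft's tip, within 4 mm of its axis, upright within 0.15 rad, flats on one side, within 0.4 rad; the fingers on it keep the shaft down by over 3.5 of its 5 mm, with over 3 N. Padlock still, untouched, on the counter (all of step 1 and all of step 2 and angle between the z axis of knob and the z axis of shaft_tip, either way round below 0.15 rad and angle between the x axis of knob and the x axis of shaft_tip, either way round below 0.4 rad and value of joint shaft above 0.0035 m and contact force between knob and shaft above 3 N and contact force between the fingers and knob above 2 N); the arm keeps its last pose, push and grip.
It fails at once if the lock cylinder is pushed away by more than 25 mm (distance of lock_cylinder from where it was at the start of the episode above 0.025 m).
It fails at once if the battery card is pushed away by more than 25 mm (distance of battery_card from where it was at the start of the episode above 0.025 m).
It fails at once if the padlock is dropped or pushed down on to the counter (height (world z) of padlock below 0.03 m and linear speed of padlock above 0.5 m/s).
It also fails if it takes over 54 s, if anything falls off the work surface, if the arm or the gripper's body presses on something with over 40 N, if the wrist force passes 120 N, or if a joint passes its speed limit or range.

## Robot

A 7-joint arm with a two-finger parallel gripper is mounted at the origin on a cart in front of the work surface, level with it; the furniture and walls round the work are solid. World frame = base frame: x ahead of the robot, y to its left, z up, the work surface at z = 0. Lengths are in m, angles in rad, forces in N, time in s.
With the tool pointing down it reaches from about 0.425 to 0.925 m from the base axis. Payload 6.8 kg.
Tool frame: the origin (TCP) lies at the very end of the fingers, on their centre line; the grasp point (between the pads) lies 19 mm behind it; z points along the fingers, y is the line along which they close (so a half turn about z gives the same grasp; the last joint's range is limited). The gripper opens to 85 mm and grips with 20 to 120 N. Pads are 22 mm wide; open, the fingers measure 114 mm over their backs; the gripper's body (76 mm by 85 mm) begins 54 mm behind the grasp point. The pads swing forward as they close: fully open they stand 13 mm farther back than shut.
Start: joints at [1.003, 0.477, 0.022, 1.555, -0.011, 1.109, -0.083], TCP at [0.3, -0.605, 0.231] pointing down, gripper open.
Joint ranges: [-2.96, 2.96], [-0.34, 2.1], [-1.41, 1.46], [0.24, 2.44], [-1.37, 4.51], [0.17, 1.92], [-2.96, 2.96]. Speed limits (rad/s): [2.39, 2.39, 3.14, 3.14, 3.14, 3.14, 3.14].

## Interface

Orientations are given as a unit quaternion [w, x, y, z].
In Python, from station import bot, camrig gives the robot as it stands (bot), with the cameras (camrig).
- The arm moves only by the tool inch_along, called after "Emit:" by a JSON object that holds its "api" and its "payload", one argument or row to a line. Schema: {"type":"object","properties":{"segments":{"type":"array","items":{"type":"object","properties":{"dx":{"type":"number"},"dy":{"type":"number"},"dz":{"type":"number"},"yaw":{"type":"number"},"finger_gap":{"type":"number"}},"additionalProperties":false,"required":["finger_gap"]},"minItems":1,"maxItems":20},"squeeze":{"type":"number"},"only":{"type":"string"},"quiet":{"type":"boolean"},"lines":{"type":"string"}},"required":["segments"],"additionalProperties":false}. segments is a list of rows, 1 to 20 of them, each an object with the fields dx, dy, dz (the shift in m), yaw (a turn about the tool's z in rad), finger_gap (the opening from 0.0 (shut) to 1.0 (fully open)); a field left out counts as zero (the opening has to be given); each row shifts and turns the commanded pose from where the row before left it, along the tool's axes as they then stand; what a row does not reach is not made up. A row lasts 1/10 s, in which the tool goes at most 0.05 m and 0.15 rad, less where a joint would pass 70% of its speed; a pose out of reach is approached as far as the arm can. The fingers move at their own pace and stop on an object; squeeze is the grip in N (left out, the last holds). Time passes only in rows, so rows that do not move let the fingers close. The tool returns the time, the measured TCP pose, the force, the opening and the grip force at its end. only (a regular expression) keeps the lines of the reply that match it, lines (a string "A,B") keeps lines A to B, and quiet returns only ok. Input that does not fit is refused with a message, and nothing moves.
- bot.get_obs(): the state, without advancing time (a new reading comes with each control period).
- camrig.read_camera(name): name is "side" or "top"; returns the picture (420x560x3 uint8, blue, green, red); there is no depth.
- camrig.camera_info(name): a dict with "vertical_fov" (degrees; the focal length in pixels is half the picture's height over the tangent of half this angle, whatever the lens; pixels are square), "cx", "cy" (the principal point, pixels), "view" (4x4, takes a point from world to camera coordinates). Camera axes: x right, y up, looking along -z (the intrinsics and any distortion apply to the point x, -y, -z); pixel columns grow to the right and rows downward; lengths in m; the calibration is good to about 2 mm. A picture is of the moment at which its call begins. camera_info takes no time and is no camera call.
- bot.hand_in(): hands the job in; it is judged then, once.
The state is a dict: "t": time; "q": joint angles; "joint_vel": joint speeds; "joint_torque": joint torques, N m; "eef_pos": TCP position; "tool_rot": TCP orientation; "contact_force": force on the tool from outside, world axes, zero at the start; "torque": the same for the moment, N m; "gripper_width": opening from 0.0 (shut) to 1.0 (fully open); "grasp_force": force on a finger pad.
Only numpy, scipy, OpenCV 4.12 (cv2) and the standard library are available. Lean on these libraries where they do the work, as an engineer would, in place of code of your own. Each camera call takes 0.05 s, during which the arm holds its last target. There are 200 camera calls.

## Working session

There is one attempt and no reset: what is moved stays moved. The work goes in short steps, Python scripts to look and compute and a tool call to move; the robot and the scene stay as the last step left them, time stands still between calls to the robot, and variables do not carry over. Pictures are saved under pics/ and viewed, at most 10 in all, crops included, and the job is handed in when it is done.

```bash
ls; mkdir -p pics; python3 - <<'E'
from station import bot, camrig
import cv2
for n in("side","top"):
    cv2.imwrite(f"pics/{n}0.png",camrig.read_camera(n)); print(camrig.camera_info(n))
o=bot.get_obs();print(o)
E
```

```text
pics
station.py
{'vertical_fov': 49.96099998489892, 'cx': 280.2162950508155, 'cy': 220.7247987277666, 'view': array([[-0.80904951, -0.5876167 , -0.01206281,  0.52188389],
       [ 0.34694871, -0.49405543,  0.79720501, -0.16653824],
       [-0.47441067,  0.64079314,  0.60358815, -0.76411178],
       [ 0.        ,  0.        ,  0.        ,  1.        ]])}
{'vertical_fov': 51.179229527346, 'cx': 278.86528086761786, 'cy': 210.35818333252138, 'view': array([[ 0.02201059, -0.99934653,  0.02867119,  0.14209759],
       [ 0.99067467,  0.02565862,  0.13381078, -0.50077061],
       [-0.13445901,  0.02545857,  0.99059206, -0.84570775],
       [ 0.        ,  0.        ,  0.        ,  1.        ]])}
{'t': 0.1, 'q': array([ 1.0028772 ,  0.47774334,  0.02238954,  1.55633096, -0.01148253,
        1.10927437, -0.08309953]), 'joint_vel': array([-1.38181401e-03, -9.85803819e-04,  7.81238242e-04,  2.19779271e-04,
       -4.62862022e-05, -1.57227331e-03, -2.56570398e-03]), 'joint_torque': array([ 4.95450498e-03, -5.97768724e+01,  1.61385946e+00, -2.81957603e+01,
        1.28412721e-02,  5.05684497e-03, -1.80500138e-06]), 'eef_pos': array([ 0.29928778, -0.60444761,  0.2304156 ]), 'tool_rot': array([-7.70892583e-04,  9.73688184e-01,  2.27882993e-01, -2.60374133e-04]), 'contact_force': array([-0.24964103,  0.08236977,  0.0838235 ]), 'torque': array([ 0.02060057, -0.01519967,  0.00687152]), 'grasp_force': 0.0, 'gripper_width': 0.9990460311962526}
```

View pics/side0.png

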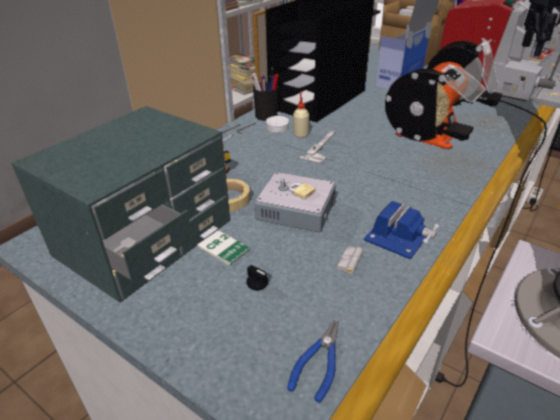

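View pics/top0.png

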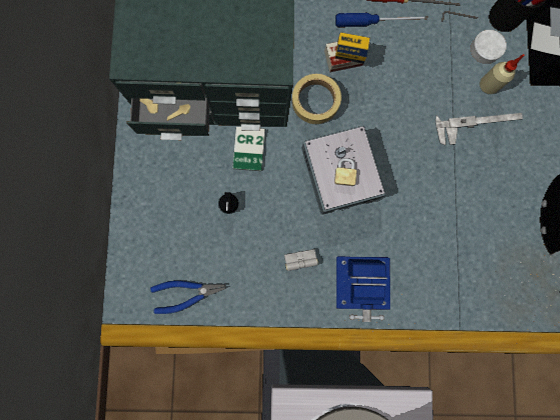

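The side view shows the controller around (296,200) with the padlock at (303,190), the knob at (258,278) and the card at (222,247). In the top view the controller is at (344,168), padlock (345,172), shaft (343,152), knob (228,203), lock cylinder (301,259). I'll enlarge these for pixel readings.

```bash
python3 - <<'E'
import cv2,numpy as np
t=cv2.imread("pics/top0.png");s=cv2.imread("pics/side0.png")
def c(im,x,y,w,h,k):
    return cv2.resize(im[y:y+h,x:x+w],None,fx=k,fy=k,interpolation=cv2.INTER_CUBIC)
m=np.zeros((600,800,3),np.uint8)
m[:600,:500]=c(t,295,120,100,120,5)   # x=295+u/5 y=120+v/5
m[:300,500:800]=c(t,210,185,37,37,8.12)[:300,:300] if 0 else cv2.resize(t[185:222,210:247],(300,300),interpolation=cv2.INTER_CUBIC)
m[300:600,500:800]=c(t,320,138,50,50,6)
cv2.imwrite("pics/c1.png",m)
m=np.zeros((600,800,3),np.uint8)
m[:350,:500]=c(s,250,165,100,70,5)
m[:300,500:800]=c(s,240,255,37,37,8)[:300,:300].repeat(1,0) if 0 else cv2.resize(s[258:298,238:278],(300,300),interpolation=cv2.INTER_CUBIC)
m[350:600,:500]=c(s,270,170,50,25,10)
cv2.imwrite("pics/c2.png",m)
E
```

```text
(no output)
```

View pics/c1.png

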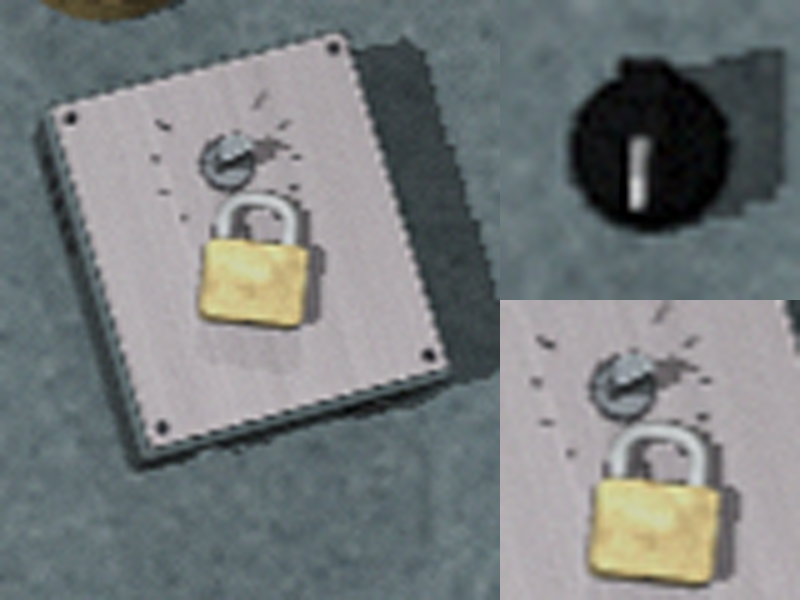

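View pics/c2.png

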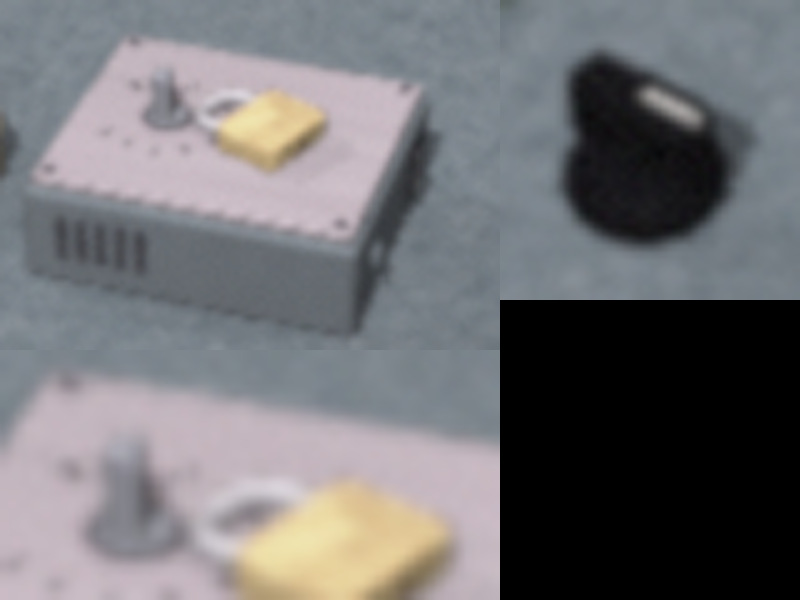

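c1 shows panel corners at about (50,105), (338,33), (447,373), (147,455) and padlock body corners at (207,238), (308,245), (298,328), (198,318). The shaft tip is near (228,152) and the knob's pale line runs from (640,138) to (637,210), nose towards the robot. c2 agrees: the shaft tip is at about (125,440) in the lower crop, and the knob bar's nose points to the right. Next I'll fit poses.

```bash
cat > h.py <<'E'
import numpy as np,cv2
from station import bot, camrig
I={n:camrig.camera_info(n) for n in("side","top")}
def proj(n,p):
    i=I[n];p=np.atleast_2d(p);c=p@i["view"][:3,:3].T+i["view"][:3,3]
    f=210/np.tan(np.radians(i["vertical_fov"])/2)
    return np.c_[i["cx"]-f*c[:,0]/c[:,2],i["cy"]+f*c[:,1]/c[:,2]]
def ray(n,uv,z):
    i=I[n];f=210/np.tan(np.radians(i["vertical_fov"])/2);R=i["view"][:3,:3]
    C=-R.T@i["view"][:3,3];d=R.T@np.array([(uv[0]-i["cx"])/f,-(uv[1]-i["cy"])/f,-1])
    return C+d*(z-C[2])/d[2]
def cr(p,x0,y0,k,ou=0,ov=0): # crop px -> image px
    return (np.array(p,float)-[ou,ov]+.5)/k-.5+[x0,y0]
def rz(a): return np.array([[np.cos(a),-np.sin(a)],[np.sin(a),np.cos(a)]])
E
python3 - <<'E'
from h import *
from scipy.optimize import least_squares as ls
np.set_printoptions(precision=4,suppress=True)
for n in I: print(n,-I[n]["view"][:3,:3].T@I[n]["view"][:3,3])
T=cr([(50,105),(338,33),(447,373),(147,455)],295,120,5)
S=cr([(127,40),(428,85),(357,243),(28,183)],250,165,5) # side corners
for n,P in(("top",T),("side",S)): print(n,[ray(n,p,.055)[:2] for p in P])
box=np.array([(75,65),(75,-65),(-75,-65),(-75,65)])/1000
def fit(n,P,b):
    r=lambda v:(proj(n,np.c_[b@rz(v[2]).T+v[:2],np.full(len(b),.055)])-P).ravel()
    s=ls(r,[.6,0,.2]);print(n,s.x,s.fun.reshape(-1,2));return s.x
fit("top",T,box)
fit("side",S,np.roll(box,0,0)[[0,0,0,0]] if 0 else np.array([(75,65),(75,-65),(-75,-65),(-75,65)])[[1,2,3,0]]/1000)
L=cr([(207,238),(308,245),(298,328),(198,318)],295,120,5)
print("lock",[ray("top",p,.068)[:2] for p in L])
k=lambda p:cr(p,210,185,300/37,500,0)
print("nose line",ray("top",k((640,138)),.034),ray("top",k((637,210)),.034),"far end",ray("top",k((645,62)),.03))
print("skirt l,r,b",ray("top",k((572,148)),.008),ray("top",k((730,148)),.008),ray("top",k((650,230)),.004))
print("shaft tip",ray("top",cr((228,152),295,120,5),.077),"collar",ray("top",cr((227,163),295,120,5),.057))
ks=lambda p:cr(p,238,258,7.5,500,0)
print("side line",ray("side",ks((640,90)),.034),ray("side",ks((700,125)),.034))
print("side tip",ray("side",cr((125,440),270,170,10,0,350),.077),"side collar",ray("side",cr((133,525),270,170,10,0,350),.057))
E
python3 - <<'E'
import cv2,numpy as np
t=cv2.imread("pics/top0.png");s=cv2.imread("pics/side0.png")
m=np.zeros((400,800,3),np.uint8)
m[:,:400]=cv2.resize(t[142:162,332:352],(400,400),interpolation=cv2.INTER_NEAREST)
m[:,400:]=cv2.resize(s[174:194,273:293],(400,400),interpolation=cv2.INTER_NEAREST)
cv2.imwrite("pics/c3.png",m)
E
```

```text
side [0.1175 0.714  0.6003]
top [0.3793 0.1764 0.9007]
top [array([0.6356, 0.1064]), array([ 0.669 , -0.0091]), array([ 0.5315, -0.0518]), array([0.4959, 0.0665])]
side [array([ 0.6654, -0.0084]), array([ 0.5305, -0.0546]), array([0.4928, 0.0666]), array([0.6301, 0.1101])]
top [0.5832 0.028  0.2888] [[-2.5897 -0.5287]
 [ 1.9079 -2.1238]
 [ 1.9735  0.9165]
 [-1.2399  1.5293]]
side [0.5805 0.0275 0.2998] [[-1.0178 -1.4765]
 [ 1.4187 -0.0789]
 [ 1.0749  0.7456]
 [-1.5455 -0.0498]]
lock [array([0.5801, 0.0454]), array([0.5784, 0.0058]), array([0.5454, 0.0098]), array([0.5482, 0.0488])]
nose line [0.5119 0.2583 0.034 ] [0.494  0.2583 0.034 ] far end [0.5316 0.2581 0.03  ]
skirt l,r,b [0.5128 0.2778 0.008 ] [0.5139 0.2379 0.008 ] [0.4929 0.2577 0.004 ]
shaft tip [0.6123 0.0388 0.077 ] collar [0.6134 0.0359 0.057 ]
side line [0.5117 0.2573 0.034 ] [0.4924 0.2585 0.034 ]
side tip [0.6156 0.0321 0.077 ] side collar [0.6124 0.0339 0.057 ]
```

View pics/c3.png

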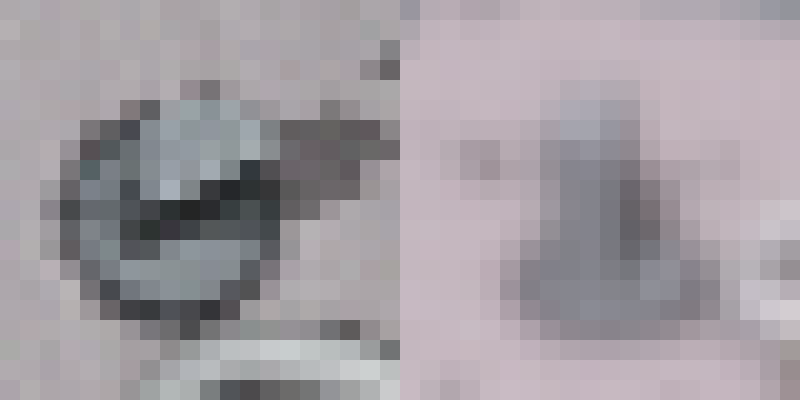

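c3 shows the shaft tip (bright) above its dark flat, which runs from (140,235) to (265,175). So the flat faces −x and slightly −y, at roughly 0.4 rad yaw. I'll refine this by rendering the shaft model and fitting it to the picture, and check for obstacles and the padlock site too.

```bash
cat >> h.py <<'E'
def psi():
    w,x,y,z=bot.get_obs()["tool_rot"]; return np.arctan2(2*(x*y+w*z),1-2*(y*y+z*z))
def rel(tgt,p=None,yaw=None):
    o=bot.get_obs();a=psi();d=np.array(tgt)-(o["eef_pos"] if p is None else p)
    print("now",o["eef_pos"].round(4),"psi",round(a,3),"t",o["t"],"| tool move",np.round([np.cos(a)*d[0]+np.sin(a)*d[1],np.sin(a)*d[0]-np.cos(a)*d[1],-d[2]],4),"turn",None if yaw is None else round(a-yaw,3))
def render(n,x,y,yaw,img,x0=330,y0=140,w=26,h=22,k=8,rc=.0098):
    """residual of a region model, intensities solved linearly"""
    def poly(P): return np.round((proj(n,P)-[x0,y0]+.5)*k*16).astype(np.int32)
    lab=np.zeros((h*k,w*k),np.uint8)
    th=np.linspace(0,2*np.pi,60)
    circ=lambda r,z:np.c_[x+r*np.cos(th),y+r*np.sin(th),np.full(60,z)]
    hull=lambda P:cv2.convexHull(poly(P))
    al=np.arccos(2/7);ph=np.linspace(-np.pi+al,np.pi-al,50)+yaw
    d=lambda z:np.c_[x+.007*np.cos(ph),y+.007*np.sin(ph),np.full(50,z)]
    cv2.fillPoly(lab,[hull(np.r_[circ(rc,.055),circ(rc,.057)])],1,shift=4)
    cv2.fillPoly(lab,[hull(circ(rc-.0008,.057))],2,shift=4)
    cv2.fillPoly(lab,[hull(np.r_[d(.057),d(.077)])],3,shift=4)
    q=np.r_[d(.057)[[0,-1]],d(.0765)[[0,-1]]]
    cv2.fillPoly(lab,[hull(q)],4,shift=4)
    cv2.fillPoly(lab,[hull(d(.077))],5,shift=4)
    A=np.stack([cv2.resize((lab==i).astype(np.float32),(w,h),interpolation=cv2.INTER_AREA) for i in range(6)],-1)
    I_=cv2.cvtColor(img,cv2.COLOR_BGR2GRAY)[y0:y0+h,x0:x0+w].astype(float)
    M=A[...,1:].sum(-1)>.3
    c,_,_,_=np.linalg.lstsq(A[M],I_[M],rcond=None)
    return ((A[M]@c-I_[M])**2).mean(),c
E
python3 - <<'E'
from h import *
t=cv2.imread("pics/top0.png");res=[]
for rc in(.009,.010,.011):
  for x in np.arange(.608,.6171,.001):
    for y in np.arange(.030,.0411,.001):
      for a in np.arange(-.2,1.01,.1):
        e,c=render("top",x,y,a,t,rc=rc);res.append((e,rc,x,y,a,c.round()))
res.sort(key=lambda r:r[0])
for r in res[:12]:print(r)
for p in((410,140),(425,147),(460,140)):print("grinder",ray("side",p,0))
for p in((301,259),(345,300)):print("cyl/vice",ray("top",p,.01))
rel([.32,-.34,.34],yaw=-.11)
E
```

```text
(np.float64(225.28929713026295), 0.009, np.float64(0.613), np.float64(0.036000000000000004), np.float64(0.4000000000000001), array([101.,  75., 141.,  96.,  38., 152.]))
(np.float64(249.4208136064416), 0.009, np.float64(0.613), np.float64(0.036000000000000004), np.float64(0.3), array([ 98.,  77., 144.,  98.,  46., 151.]))
(np.float64(257.2241551819209), 0.01, np.float64(0.613), np.float64(0.036000000000000004), np.float64(0.4000000000000001), array([122.,  42., 130.,  96.,  38., 152.]))
(np.float64(267.2629884160993), 0.009, np.float64(0.613), np.float64(0.036000000000000004), np.float64(0.5), array([106.,  71., 141.,  93.,  33., 153.]))
(np.float64(290.6293401602979), 0.01, np.float64(0.613), np.float64(0.036000000000000004), np.float64(0.3), array([109.,  45., 132.,  98.,  46., 151.]))
(np.float64(291.8796136137321), 0.01, np.float64(0.613), np.float64(0.036000000000000004), np.float64(0.5), array([131.,  38., 129.,  92.,  35., 152.]))
(np.float64(318.37973619350754), 0.01, np.float64(0.613), np.float64(0.035), np.float64(0.3), array([131.,  41., 136.,  82.,  45., 149.]))
(np.float
[... 334 characters left out ...]
4(0.613), np.float64(0.035), np.float64(0.3), array([ 89.,  91., 142.,  81.,  44., 150.]))
(np.float64(339.764703352373), 0.009, np.float64(0.613), np.float64(0.035), np.float64(0.4000000000000001), array([ 80.,  97., 139.,  81.,  39., 152.]))
(np.float64(345.3703678716949), 0.01, np.float64(0.614), np.float64(0.035), np.float64(0.5), array([ 89.,  70., 127.,  83.,  37., 158.]))
grinder [ 0.51002043 -0.44758231  0.        ]
grinder [ 0.45884827 -0.43141075  0.        ]
grinder [ 0.39319594 -0.5282751   0.        ]
cyl/vice [0.40204088 0.10652217 0.01      ]
cyl/vice [0.32237223 0.01696513 0.01      ]
now [ 0.2993 -0.6044  0.2304] psi 0.46 t 0.1 | tool move [ 0.1359 -0.2278 -0.1096] turn 0.57
```

The fit puts the shaft at (0.613, 0.036) with yaw about 0.39. I'll go up first, clear of the grinder.

Emit:
{"api": "inch_along", "payload": {
  "segments": [
    {"dz": -0.04, "finger_gap": 1},
    {"dz": -0.04, "finger_gap": 1},
    {"dz": -0.04, "finger_gap": 1},
    {"dx": 0.02, "dy": -0.035, "finger_gap": 1},
    {"dx": 0.02, "dy": -0.035, "finger_gap": 1},
    {"dx": 0.02, "dy": -0.035, "finger_gap": 1},
    {"dx": 0.02, "dy": -0.035, "finger_gap": 1},
    {"dx": 0.02, "dy": -0.035, "finger_gap": 1},
    {"dx": 0.02, "dy": -0.035, "finger_gap": 1},
    {"dx": 0.02, "dy": -0.03, "finger_gap": 1},
    {"yaw": 0.1, "finger_gap": 1},
    {"yaw": 0.1, "finger_gap": 1},
    {"yaw": 0.1, "finger_gap": 1},
    {"yaw": 0.1, "finger_gap": 1},
    {"yaw": 0.1, "finger_gap": 1},
    {"yaw": 0.07, "finger_gap": 1}
  ],
  "squeeze": 40
}}

```text
t: 1.7
eef_pos: [0.3183, -0.3275, 0.3509]
tool_rot: [-0.0, 0.998, -0.057, -0.0]
contact_force: [0.2, 0.3, -0.4]
gripper_width: 1.002
grasp_force: 0.0
```

```bash
python3 - <<'E'
from h import *
rel([.563,.027,.14],yaw=-.11)
E
```

```text
now [ 0.3183 -0.3275  0.3509] psi -0.114 t 1.7 | tool move [ 0.2029 -0.38    0.2109] turn -0.004
```

Emit:
{"api": "inch_along", "payload": {
  "segments": [
    {"dx": 0.02, "dy": -0.038, "finger_gap": 1},
    {"dx": 0.02, "dy": -0.038, "finger_gap": 1},
    {"dx": 0.02, "dy": -0.038, "finger_gap": 1},
    {"dx": 0.02, "dy": -0.038, "finger_gap": 1},
    {"dx": 0.02, "dy": -0.038, "finger_gap": 1},
    {"dx": 0.02, "dy": -0.038, "finger_gap": 1},
    {"dx": 0.02, "dy": -0.038, "finger_gap": 1},
    {"dx": 0.02, "dy": -0.038, "finger_gap": 1},
    {"dx": 0.02, "dy": -0.038, "finger_gap": 1},
    {"dx": 0.023, "dy": -0.038, "finger_gap": 1},
    {"dz": 0.04, "finger_gap": 1},
    {"dz": 0.04, "finger_gap": 1},
    {"dz": 0.04, "finger_gap": 1},
    {"dz": 0.04, "finger_gap": 1},
    {"dz": 0.03, "finger_gap": 1},
    {"dz": 0.02, "finger_gap": 1},
    {"finger_gap": 1}
  ]
}}

```text
t: 3.4
eef_pos: [0.5596, 0.0272, 0.1381]
tool_rot: [0.0, 0.998, -0.055, -0.003]
contact_force: [-1.0, 0.6, 0.7]
gripper_width: 0.998
grasp_force: 0.0
```

```bash
python3 - <<'E'
from h import *
rel([.563,.027,.058],yaw=-.11)
a=camrig.read_camera("top");b=camrig.read_camera("side")
m=np.zeros((400,800,3),np.uint8)
m[:,:400]=cv2.resize(a[120:220,295:395],(400,400),interpolation=2)
m[:,400:]=cv2.resize(b[130:230,250:350],(400,400),interpolation=2)
cv2.imwrite("pics/p1.png",m)
E
```

```text
now [0.5596 0.0272 0.1381] psi -0.11 t 3.4 | tool move [ 0.0034 -0.0001  0.0801] turn 0.0
```

View pics/p1.png

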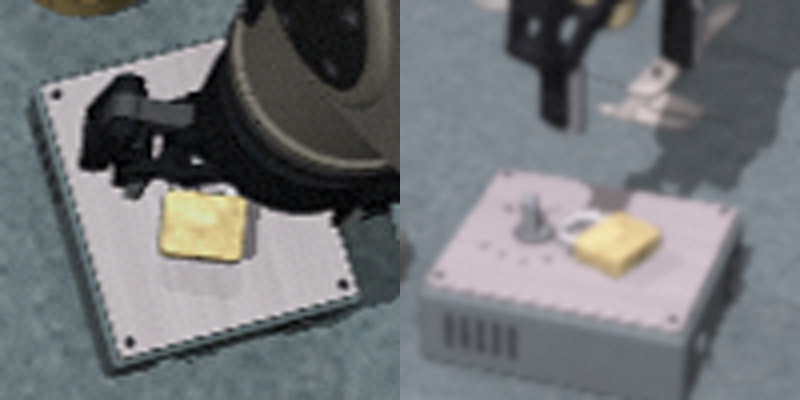

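The fingers straddle the padlock in both views: body centre (205,228) on the left, gripper above the panel on the right. Descend and grip.

Emit:
{"api": "inch_along", "payload": {
  "segments": [
    {"dx": 0.003, "dz": 0.03, "finger_gap": 1},
    {"dz": 0.03, "finger_gap": 1},
    {"dz": 0.019, "finger_gap": 1},
    {"finger_gap": 1},
    {"finger_gap": 0.3},
    {"finger_gap": 0.3},
    {"finger_gap": 0.3},
    {"finger_gap": 0.3},
    {"finger_gap": 0.3},
    {"finger_gap": 0.3},
    {"finger_gap": 0.3},
    {"finger_gap": 0.3}
  ],
  "squeeze": 40
}}

```text
t: 4.7
eef_pos: [0.5662, 0.0274, 0.0641]
tool_rot: [0.0, 0.998, -0.055, 0.001]
contact_force: [-2.1, -1.2, 7.9]
gripper_width: 0.444
grasp_force: 39.2
```

Emit:
{"api": "inch_along", "payload": {
  "segments": [
    {"dz": -0.01, "finger_gap": 0.3},
    {"dz": -0.02, "finger_gap": 0.3},
    {"dz": -0.03, "finger_gap": 0.3},
    {"dz": -0.03, "finger_gap": 0.3},
    {"finger_gap": 0.3},
    {"finger_gap": 0.3}
  ]
}}

```text
t: 5.3
eef_pos: [0.5653, 0.0272, 0.1532]
tool_rot: [0.0, 0.998, -0.055, 0.001]
contact_force: [0.4, 0.2, -2.4]
gripper_width: 0.443
grasp_force: 40.5
```

```bash
python3 - <<'E'
from h import *
rel([.53,-.15,.15],yaw=-.11)
b=camrig.read_camera("side");a=camrig.read_camera("top")
m=np.zeros((400,800,3),np.uint8)
m[:,:400]=cv2.resize(a[120:220,295:395],(400,400),interpolation=2)
m[:,400:]=cv2.resize(b[110:210,250:350],(400,400),interpolation=2)
cv2.imwrite("pics/p2.png",m)
E
```

```text
now [0.5653 0.0272 0.1532] psi -0.11 t 5.3 | tool move [-0.0155  0.18    0.0032] turn -0.0
```

View pics/p2.png

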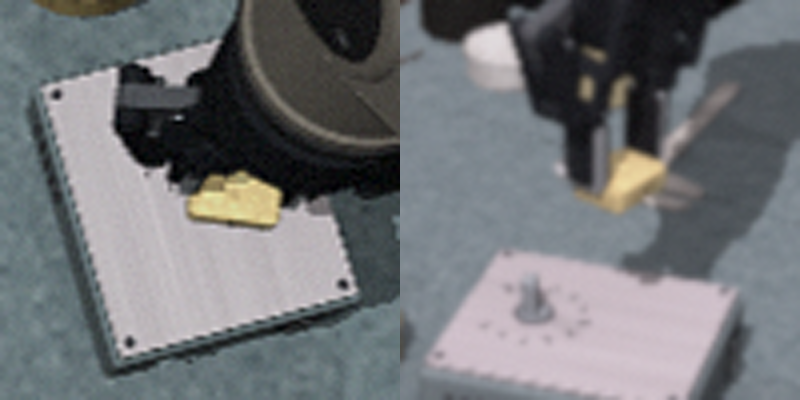

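The padlock is held and lifted clear: body at (235,203) on the left, and hanging level at (620,180) on the right. Carry it to the right and lower it.

Emit:
{"api": "inch_along", "payload": {
  "segments": [
    {"dx": -0.002, "dy": 0.03, "finger_gap": 0.3},
    {"dx": -0.003, "dy": 0.03, "finger_gap": 0.3},
    {"dx": -0.003, "dy": 0.03, "finger_gap": 0.3},
    {"dx": -0.003, "dy": 0.03, "finger_gap": 0.3},
    {"dx": -0.003, "dy": 0.03, "finger_gap": 0.3},
    {"dx": -0.002, "dy": 0.03, "finger_gap": 0.3},
    {"finger_gap": 0.3},
    {"dz": 0.03, "finger_gap": 0.3},
    {"dz": 0.03, "finger_gap": 0.3},
    {"dz": 0.03, "finger_gap": 0.3},
    {"dz": 0.025, "finger_gap": 0.3},
    {"dz": 0.015, "finger_gap": 0.3},
    {"dz": 0.005, "finger_gap": 0.3},
    {"finger_gap": 0.3},
    {"finger_gap": 0.3}
  ]
}}

```text
t: 6.9
eef_pos: [0.5302, -0.1498, 0.0182]
tool_rot: [0.0, 0.998, -0.055, 0.001]
contact_force: [0.3, -0.4, -0.6]
gripper_width: 0.442
grasp_force: 40.6
```

Emit:
{"api": "inch_along", "payload": {
  "segments": [
    {"dz": 0.003, "finger_gap": 0.3},
    {"dz": 0.003, "finger_gap": 0.3},
    {"finger_gap": 0.3},
    {"finger_gap": 0.3}
  ]
}}

```text
t: 7.3
eef_pos: [0.5294, -0.1499, 0.0115]
tool_rot: [0.0, 0.998, -0.055, 0.0]
contact_force: [0.3, 0.3, -2.0]
gripper_width: 0.445
grasp_force: 40.6
```

Emit:
{"api": "inch_along", "payload": {
  "segments": [
    {"dz": 0.002, "finger_gap": 0.3},
    {"finger_gap": 0.3},
    {"finger_gap": 0.3}
  ]
}}

```text
t: 7.6
eef_pos: [0.5293, -0.1498, 0.0093]
tool_rot: [-0.0, 0.998, -0.055, -0.0]
contact_force: [0.5, -0.2, -2.0]
gripper_width: 0.446
grasp_force: 40.6
```

Emit:
{"api": "inch_along", "payload": {
  "segments": [
    {"dz": 0.001, "finger_gap": 0.3},
    {"dz": 0.001, "finger_gap": 0.3},
    {"finger_gap": 0.3},
    {"finger_gap": 0.3}
  ]
}}

```text
t: 8.0
eef_pos: [0.5294, -0.1498, 0.009]
tool_rot: [0.0, 0.998, -0.055, 0.0]
contact_force: [-5.6, 0.7, 17.5]
gripper_width: 0.443
grasp_force: 43.4
```

Emit:
{"api": "inch_along", "payload": {
  "segments": [
    {"dz": -0.001, "finger_gap": 0.5},
    {"finger_gap": 0.6},
    {"finger_gap": 0.8},
    {"finger_gap": 1},
    {"finger_gap": 1},
    {"dz": -0.02, "finger_gap": 1},
    {"dz": -0.04, "finger_gap": 1},
    {"dz": -0.04, "finger_gap": 1},
    {"dz": -0.04, "finger_gap": 1},
    {"finger_gap": 1}
  ]
}}

```text
t: 9.0
eef_pos: [0.533, -0.1503, 0.1537]
tool_rot: [0.001, 0.998, -0.055, 0.005]
contact_force: [1.6, -0.5, 0.7]
gripper_width: 1.003
grasp_force: 0.0
```

```bash
python3 - <<'E'
from h import *
rel([.513,.258,.15],yaw=-.02)
E
```

```text
now [ 0.533  -0.1503  0.1537] psi -0.11 t 9.0 | tool move [-0.0649 -0.4036  0.0037] turn -0.09
```

Emit:
{"api": "inch_along", "payload": {
  "segments": [
    {"dx": -0.006, "dy": -0.04, "yaw": -0.03, "finger_gap": 1},
    {"dx": -0.006, "dy": -0.04, "yaw": -0.03, "finger_gap": 1},
    {"dx": -0.006, "dy": -0.04, "yaw": -0.03, "finger_gap": 1},
    {"dx": -0.003, "dy": -0.04, "finger_gap": 1},
    {"dx": -0.003, "dy": -0.04, "finger_gap": 1},
    {"dx": -0.003, "dy": -0.04, "finger_gap": 1},
    {"dx": -0.003, "dy": -0.04, "finger_gap": 1},
    {"dx": -0.003, "dy": -0.04, "finger_gap": 1},
    {"dx": -0.003, "dy": -0.04, "finger_gap": 1},
    {"dx": -0.003, "dy": -0.04, "finger_gap": 1},
    {"finger_gap": 1},
    {"finger_gap": 1}
  ]
}}

```text
t: 10.2
eef_pos: [0.505, 0.2524, 0.1476]
tool_rot: [0.0, 1.0, -0.009, -0.001]
contact_force: [0.9, -1.4, -0.0]
gripper_width: 0.996
grasp_force: 0.0
```

```bash
python3 - <<'E'
from h import *
rel([.513,.258,.06],yaw=-.02)
b=camrig.read_camera("side");a=camrig.read_camera("top")
cv2.imwrite("pics/side1.png",b);cv2.imwrite("pics/top1.png",a)
E
```

```text
now [0.505  0.2524 0.1476] psi -0.018 t 10.2 | tool move [ 0.0079 -0.0058  0.0876] turn 0.002
```

Emit:
{"api": "inch_along", "payload": {
  "segments": [
    {"dx": 0.008, "dy": -0.006, "dz": 0.02, "finger_gap": 1},
    {"dz": 0.03, "finger_gap": 1},
    {"dz": 0.03, "finger_gap": 1},
    {"dz": 0.01, "finger_gap": 1},
    {"finger_gap": 1},
    {"finger_gap": 1}
  ]
}}

```text
t: 10.9
eef_pos: [0.5146, 0.2571, 0.0592]
tool_rot: [-0.0, 1.0, -0.011, 0.0]
contact_force: [1.2, -0.1, 0.3]
gripper_width: 1.003
grasp_force: 0.0
```

```bash
python3 - <<'E'
from h import *
rel([.513,.258,.022],yaw=-.02)
b=camrig.read_camera("side");a=camrig.read_camera("top")
m=np.zeros((600,800,3),np.uint8)
m[:400,:400]=cv2.resize(a[150:250,180:280],(400,400),interpolation=2)
m[:400,400:]=cv2.resize(b[210:310,210:310],(400,400),interpolation=2)
m[400:,:400]=cv2.resize(a[140:220,360:520],(400,200),interpolation=2)
m[400:,400:]=cv2.resize(b[130:210,280:440],(400,200),interpolation=2)
cv2.imwrite("pics/p3.png",m)
E
```

```text
now [0.5146 0.2571 0.0592] psi -0.021 t 10.9 | tool move [-0.0016 -0.0009  0.0372] turn -0.001
```

View pics/p3.png

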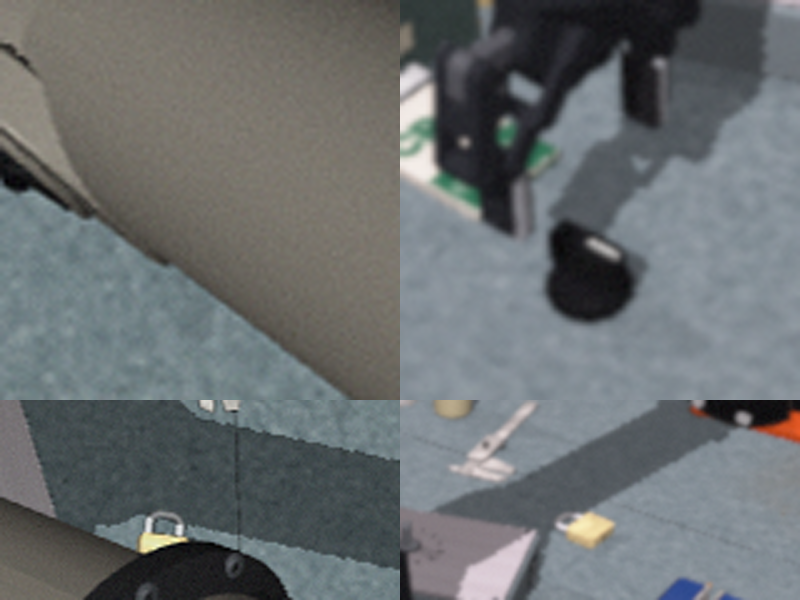

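The padlock lies flat on the counter at about (590,525), shackle at left. The right panel shows the fingers at (510,225) and (645,115) above the knob at (595,270). I'll check their projection.

```bash
python3 - <<'E'
from h import *
for z in(.059,.072):print(proj("side",[[.5146,.2571+s*.0425,z] for s in(1,-1)]),proj("side",[.5146,.2571,z]))
E
```

```text
[[239.09700201 272.10314499]
 [268.73750583 246.08593254]] [[254.41684356 258.65601957]]
[[238.5880329  266.58008239]
 [268.54318669 240.67973504]] [[254.07545476 253.18907767]]
```

The tips project where expected, so I'll descend and grip.

Emit:
{"api": "inch_along", "payload": {
  "segments": [
    {"dx": -0.001, "dy": -0.001, "dz": 0.02, "finger_gap": 1},
    {"dz": 0.018, "finger_gap": 1},
    {"finger_gap": 1},
    {"finger_gap": 0.5},
    {"finger_gap": 0.3},
    {"finger_gap": 0},
    {"finger_gap": 0},
    {"finger_gap": 0},
    {"finger_gap": 0},
    {"finger_gap": 0},
    {"finger_gap": 0},
    {"finger_gap": 0}
  ],
  "squeeze": 60
}}

```text
t: 12.2
eef_pos: [0.5133, 0.2587, 0.021]
tool_rot: [-0.0, 1.0, -0.01, 0.0]
contact_force: [-1.1, -1.0, 5.9]
gripper_width: 0.141
grasp_force: 61.0
```

```bash
python3 - <<'E'
from h import *
rel([.513,.258,.022],yaw=-.02)
E
```

```text
now [0.5133 0.2587 0.021 ] psi -0.02 t 12.2 | tool move [-0.0003  0.0007 -0.001 ] turn -0.0
```

Emit:
{"api": "inch_along", "payload": {
  "segments": [
    {"dz": -0.02, "finger_gap": 0},
    {"dz": -0.04, "finger_gap": 0},
    {"dz": -0.04, "finger_gap": 0},
    {"dz": -0.02, "finger_gap": 0},
    {"yaw": -0.1, "finger_gap": 0},
    {"yaw": -0.1, "finger_gap": 0},
    {"yaw": -0.1, "finger_gap": 0},
    {"yaw": -0.11, "finger_gap": 0},
    {"finger_gap": 0}
  ]
}}

```text
t: 13.1
eef_pos: [0.5127, 0.2581, 0.14]
tool_rot: [-0.0, 0.981, 0.194, -0.0]
contact_force: [0.4, -0.0, 0.1]
gripper_width: 0.144
grasp_force: 60.2
```

```bash
python3 - <<'E'
from h import *
rel([.613,.0357,.135],yaw=.39)
E
```

```text
now [0.5127 0.2581 0.14  ] psi 0.391 t 13.1 | tool move [0.0081 0.2439 0.005 ] turn 0.001
```

Emit:
{"api": "inch_along", "payload": {
  "segments": [
    {"dx": 0.001, "dy": 0.03, "finger_gap": 0},
    {"dx": 0.001, "dy": 0.03, "finger_gap": 0},
    {"dx": 0.001, "dy": 0.03, "finger_gap": 0},
    {"dx": 0.001, "dy": 0.03, "finger_gap": 0},
    {"dx": 0.001, "dy": 0.03, "finger_gap": 0},
    {"dx": 0.001, "dy": 0.03, "finger_gap": 0},
    {"dx": 0.001, "dy": 0.03, "finger_gap": 0},
    {"dx": 0.001, "dy": 0.03, "finger_gap": 0},
    {"dy": 0.004, "dz": 0.005, "finger_gap": 0},
    {"finger_gap": 0},
    {"finger_gap": 0}
  ]
}}

```text
t: 14.2
eef_pos: [0.6123, 0.0372, 0.1351]
tool_rot: [-0.0, 0.981, 0.194, -0.0]
contact_force: [0.2, 0.2, -0.9]
gripper_width: 0.143
grasp_force: 60.2
```

```bash
python3 - <<'E'
from h import *
rel([.613,.0357,.105],yaw=.39)
b=camrig.read_camera("side");a=camrig.read_camera("top")
m=np.zeros((560,800,3),np.uint8)
m[:400,:400]=cv2.resize(a[110:190,300:380],(400,400),interpolation=2)
m[:560,400:]=cv2.resize(b[120:204,255:315],(400,560),interpolation=2)
cv2.imwrite("pics/p4.png",m)
E
```

```text
now [0.6123 0.0372 0.1351] psi 0.39 t 14.2 | tool move [0.0001 0.0017 0.0301] turn 0.0
```

View pics/p4.png

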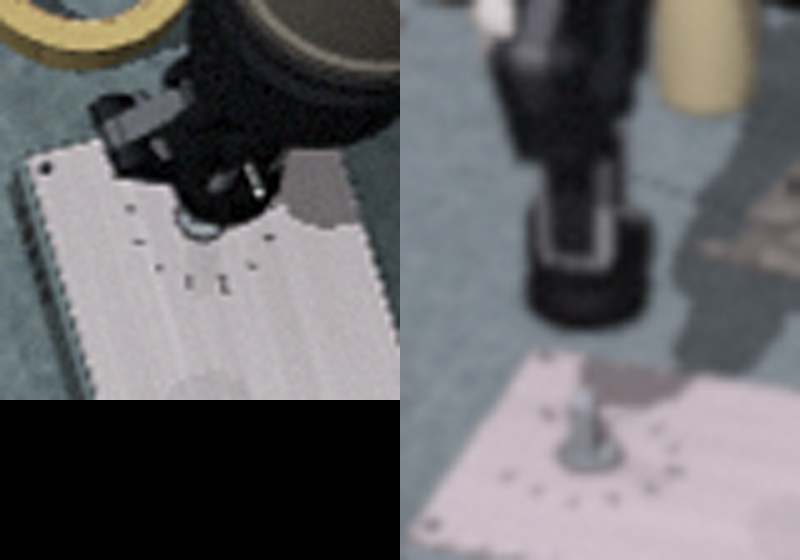

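The side crop shows the knob skirt spanning u 528–650 with its bottom edge at (590,327). The shaft collar spans 558–622 centred at about (590,450), with the tip at (585,392). I'll compare those with the model.

```bash
python3 - <<'E'
from h import *
k=400/60
f=lambda n,p,x0,y0,k,ou:((proj(n,p)-[x0,y0]+.5)*k-.5+[ou,0]).round(1)
th=np.linspace(0,6.28,80)
ring=lambda x,y,z,r:np.c_[x+r*np.cos(th),y+r*np.sin(th),0*th+z]
for nm,R in(("skirt bottom",ring(.6123,.0372,.1141,.021)),("collar",ring(.613,.0357,.056,.009)),("tip",ring(.613,.0357,.077,.007))):
    for cam,a in(("side",(255,120,k,400)),("top",(300,110,5,0))):
        q=f(cam,R,*a);print(nm,cam,"u",q[:,0].min(),q[:,0].max(),"v",q[:,1].min(),q[:,1].max())
E
```

```text
skirt bottom side u 515.6 646.8 v 271.6 337.9
skirt bottom top u 167.7 280.3 v 120.4 230.2
collar side u 556.7 610.9 v 439.5 469.0
collar top u 179.4 224.5 v 192.8 236.8
tip side u 561.9 604.6 v 389.0 411.7
tip top u 193.0 228.9 v 182.9 218.0
```

Eye readings aren't accurate enough here, so I'll measure sub-pixel: the knob's skirt edge offset against the model in each view, and the shaft's model fit in the same views.

```bash
cat > m.py <<'E'
from h import *
from scipy.optimize import minimize
from scipy.ndimage import map_coordinates as mc
def fitshaft(n,img,a=.39,**k):
    best=None
    for rc in(.009,.0095,.010):
        for dx in np.arange(-.005,.0051,.001):
            for dy in np.arange(-.005,.0051,.001):
                e,_=render(n,.613+dx,.0357+dy,a,img,rc=rc,**k)
                if best is None or e<best[0]:best=(e,rc,.613+dx,.0357+dy)
    r=minimize(lambda v:render(n,v[0]/100,v[1]/100,a,img,rc=best[1],**k)[0],[best[2]*100,best[3]*100],method="Nelder-Mead",options=dict(initial_simplex=np.array([[0,0],[.08,0],[0,.08]])+[best[2]*100,best[3]*100]))
    return r.x/100,r.fun,best[1]
def knobshift(n,img,x,y,z,deg):
    """px shift of skirt-bottom edge against model, over image directions deg (0=right,90=down)"""
    g=cv2.cvtColor(img,cv2.COLOR_BGR2GRAY).astype(float)
    th=np.linspace(0,2*np.pi,720);R=proj(n,np.c_[x+.021*np.cos(th),y+.021*np.sin(th),0*th+z]);c=R.mean(0)
    N=[];D=[]
    for d in np.radians(deg):
        u=np.array([np.cos(d),np.sin(d)]);k=np.argmax((R-c)@u/np.linalg.norm(R-c,axis=1))
        t=R[(k+1)%719]-R[k-1];nn=np.array([t[1],-t[0]]);nn/=np.linalg.norm(nn);nn*=np.sign(nn@(R[k]-c))
        s=np.arange(-5,5.01,.1);v=mc(g,[R[k][1]+s*nn[1],R[k][0]+s*nn[0]],order=1)
        lo,hi=v[:15].mean(),v[-20:].mean()
        if hi-lo<40: continue
        i=np.argmax(v>(lo+hi)/2);N.append(nn);D.append(s[i])
    N=np.array(N);D=np.array(D);sol=np.linalg.lstsq(N,D,rcond=None)[0]
    return sol,len(D),(N@sol-D).std()
E
python3 - <<'E'
from m import *
np.set_printoptions(precision=4,suppress=True)
p=bot.get_obs()["eef_pos"];b=camrig.read_camera("side");a=camrig.read_camera("top")
cv2.imwrite("pics/s5.png",b);cv2.imwrite("pics/t5.png",a)
z=p[2]-.021
for n,im,deg,kw,i0 in(("top",a,range(20,110,4),{},cv2.imread("pics/top0.png")),("side",b,range(-10,191,5),dict(x0=268,y0=172),b)):
    J=np.array([(proj(n,p+[d,0,0][:3])-proj(n,p))[0]/d if 0 else (proj(n,p+e)-proj(n,p))[0]/.001 for d,e in((1,np.array([.001,0,0])),(1,np.array([0,.001,0])))]).T
    s,k,sd=knobshift(n,im,p[0],p[1],z,deg)
    print(n,"knob px",s,k,round(sd,2),"shaft",fitshaft(n,i0,**kw)[:3],"knob m if in plane",np.linalg.solve(J,s),"J",J.ravel()/1000)
print(p)
E
```

```text
top knob px [ 0.1211 -0.5154] 20 0.33 shaft (array([0.6132, 0.0357]), np.float64(201.78437852712167), 0.009) knob m if in plane [ 0.001  -0.0002] J [ 0.0007 -0.5506 -0.5361 -0.0164]
side knob px [ 0.8369 -0.7062] 41 0.38 shaft (array([0.611 , 0.0357]), np.float64(42.825469075888094), 0.01) knob m if in plane [ 0.0003 -0.0035] J [-0.3848 -0.2785 -0.1326  0.1914]
[0.6125 0.0377 0.1355]
```

Top view: the knob is about 1.8 mm too far to +y of the shaft. Side view agrees within about 1 mm. Correct, then descend to just above the tip.

Emit:
{"api": "inch_along", "payload": {
  "segments": [
    {"dx": -0.0006, "dy": 0.0015, "dz": 0.015, "finger_gap": 0},
    {"dz": 0.015, "finger_gap": 0},
    {"dz": 0.003, "finger_gap": 0},
    {"finger_gap": 0},
    {"finger_gap": 0}
  ]
}}

```text
t: 14.9
eef_pos: [0.613, 0.0343, 0.1022]
tool_rot: [-0.0, 0.981, 0.194, -0.0]
contact_force: [0.8, -0.3, -0.2]
gripper_width: 0.146
grasp_force: 60.2
```

Emit:
{"api": "inch_along", "payload": {
  "segments": [
    {"dz": 0.002, "finger_gap": 0},
    {"dz": 0.002, "finger_gap": 0},
    {"finger_gap": 0},
    {"finger_gap": 0}
  ]
}}

```text
t: 15.3
eef_pos: [0.613, 0.0341, 0.0984]
tool_rot: [0.0, 0.981, 0.194, 0.0]
contact_force: [-0.6, 0.1, -0.4]
gripper_width: 0.149
grasp_force: 60.2
```

Emit:
{"api": "inch_along", "payload": {
  "segments": [
    {"dz": 0.002, "finger_gap": 0},
    {"finger_gap": 0},
    {"finger_gap": 0}
  ]
}}

```text
t: 15.6
eef_pos: [0.613, 0.0344, 0.0963]
tool_rot: [-0.0, 0.981, 0.194, 0.0]
contact_force: [0.9, -0.6, -1.3]
gripper_width: 0.145
grasp_force: 60.2
```

Emit:
{"api": "inch_along", "payload": {
  "segments": [
    {"dy": -0.0015, "finger_gap": 0},
    {"finger_gap": 0},
    {"finger_gap": 0}
  ]
}}

```text
t: 15.9
eef_pos: [0.6124, 0.0355, 0.0963]
tool_rot: [0.0, 0.981, 0.194, -0.0]
contact_force: [0.2, 0.1, 0.1]
gripper_width: 0.142
grasp_force: 60.2
```

Emit:
{"api": "inch_along", "payload": {
  "segments": [
    {"dz": 0.002, "finger_gap": 0},
    {"finger_gap": 0},
    {"finger_gap": 0}
  ]
}}

```text
t: 16.2
eef_pos: [0.6123, 0.0355, 0.0942]
tool_rot: [0.0, 0.981, 0.194, -0.0]
contact_force: [-0.1, 0.4, -0.6]
gripper_width: 0.145
grasp_force: 60.2
```

Emit:
{"api": "inch_along", "payload": {
  "segments": [
    {"dz": 0.002, "finger_gap": 0},
    {"dz": 0.002, "finger_gap": 0},
    {"finger_gap": 0},
    {"finger_gap": 0}
  ]
}}

```text
t: 16.6
eef_pos: [0.6123, 0.0355, 0.0902]
tool_rot: [-0.0, 0.981, 0.194, -0.0]
contact_force: [-0.2, -0.1, -0.1]
gripper_width: 0.144
grasp_force: 60.2
```

Emit:
{"api": "inch_along", "payload": {
  "segments": [
    {"dz": 0.002, "finger_gap": 0},
    {"dz": 0.002, "finger_gap": 0},
    {"finger_gap": 0},
    {"finger_gap": 0}
  ]
}}

```text
t: 17.0
eef_pos: [0.6124, 0.0355, 0.0862]
tool_rot: [0.0, 0.981, 0.194, -0.0]
contact_force: [0.2, 0.4, -0.4]
gripper_width: 0.145
grasp_force: 60.2
```

The knob is sliding on without resistance. Press on through the spring.

Emit:
{"api": "inch_along", "payload": {
  "segments": [
    {"dz": 0.001, "finger_gap": 0},
    {"dz": 0.001, "finger_gap": 0},
    {"dz": 0.001, "finger_gap": 0},
    {"finger_gap": 0},
    {"finger_gap": 0}
  ]
}}

```text
t: 17.5
eef_pos: [0.6124, 0.0356, 0.0835]
tool_rot: [0.0, 0.981, 0.194, 0.0]
contact_force: [-0.3, -0.2, 2.1]
gripper_width: 0.144
grasp_force: 60.5
```

Emit:
{"api": "inch_along", "payload": {
  "segments": [
    {"dz": 0.001, "finger_gap": 0},
    {"dz": 0.001, "finger_gap": 0},
    {"dz": 0.001, "finger_gap": 0},
    {"finger_gap": 0},
    {"finger_gap": 0}
  ]
}}

```text
t: 18.0
eef_pos: [0.6125, 0.0356, 0.0804]
tool_rot: [0.0, 0.981, 0.194, 0.0]
contact_force: [-1.9, -1.0, 5.8]
gripper_width: 0.145
grasp_force: 60.8
```

Emit:
{"api": "inch_along", "payload": {
  "segments": [
    {"dz": 0.001, "finger_gap": 0},
    {"dz": 0.001, "finger_gap": 0},
    {"finger_gap": 0},
    {"finger_gap": 0}
  ]
}}

```text
t: 18.4
eef_pos: [0.6125, 0.0356, 0.0788]
tool_rot: [0.0, 0.981, 0.194, 0.0]
contact_force: [-2.5, -0.6, 7.9]
gripper_width: 0.145
grasp_force: 61.4
```

Those readings match the spring (4 N to 8 N), bottoming near z = 0.0788. A little more to sit firmly on the stop.

Emit:
{"api": "inch_along", "payload": {
  "segments": [
    {"dz": 0.0005, "finger_gap": 0},
    {"dz": 0.0005, "finger_gap": 0},
    {"finger_gap": 0},
    {"finger_gap": 0},
    {"finger_gap": 0}
  ]
}}

```text
t: 18.9
eef_pos: [0.6126, 0.0356, 0.0787]
tool_rot: [0.0, 0.981, 0.194, 0.0]
contact_force: [-5.7, -1.6, 14.6]
gripper_width: 0.147
grasp_force: 62.2
```

```bash
python3 - <<'E'
from h import *
b=camrig.read_camera("side");a=camrig.read_camera("top")
m=np.zeros((400,800,3),np.uint8)
m[:,:400]=cv2.resize(a[110:210,300:400],(400,400),interpolation=2)
m[:,400:]=cv2.resize(b[130:230,250:350],(400,400),interpolation=2)
cv2.imwrite("pics/p6.png",m)
E
```

```text
(no output)
```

View pics/p6.png

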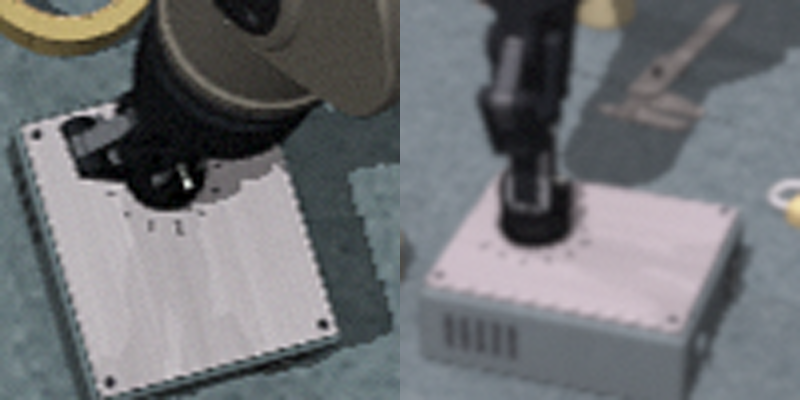

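The knob sits down close to the panel at (537,215), in the middle of the tick ring, at the bottom stop with 14.6 N. The padlock lies on the counter at right. Hand in.

```bash
python3 -c "
from station import bot, camrig
print(bot.hand_in())"
```

```text
the job is handed in; nothing more can be done
None
```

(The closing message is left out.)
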